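# Slide the circuit board into its half-covered case

### The arm

A 7-joint arm with a two-finger parallel gripper is mounted at the origin on the work surface. World frame = base frame: x ahead of the robot, y to its left, z up, the work surface at z = 0. Lengths are in m, angles in rad, forces in N, time in s.
With the tool pointing down it reaches from about 0.425 to 0.925 m from the base axis. Payload 6.8 kg.
Tool frame: the origin (TCP) lies at the very end of the fingers, on their centre line; the grasp point (between the pads) lies 19 mm behind it; z points along the fingers, y is the line along which they close (so a half turn about z gives the same grasp; the last joint's range is limited). The gripper opens to 88 mm and grips with 3 to 60 N. Pads are 20 mm wide; open, the fingers measure 115 mm over their backs; the gripper's body (75 mm by 178 mm) begins 61 mm behind the grasp point.
Start: joints at [1.217, 0.477, 0.022, 1.555, -0.011, 1.109, -0.083], TCP at [0.164, -0.655, 0.223] pointing down, gripper open.
Joint ranges: [-2.96, 2.96], [-0.34, 2.1], [-1.41, 1.46], [0.24, 2.44], [-1.37, 4.51], [0.17, 1.92], [-2.96, 2.96]. Speed limits (rad/s): [2.39, 2.39, 3.14, 3.14, 3.14, 3.14, 3.14].

### API

Orientations are given as a rotation vector (axis times angle).
In Python, from station import arm gives the robot as it stands.
- The arm moves only by the shell command python3 steer.py 'ROWS'. ROWS is a JSON list that holds a single list of rows (three levels of brackets), with 1 to 12 rows, each of 5 numbers: the finger opening in m, then dx, dy, dz in m, then a turn about the tool's z in rad; each row shifts and turns the commanded pose from where the row before left it, along the tool's axes as they then stand; what a row does not reach is not made up. A row lasts 1/12 s, in which the tool goes at most 0.0417 m and 0.125 rad, less where a joint would pass 70% of its speed; a pose out of reach is approached as far as the arm can. The fingers move at their own pace and stop on an object; the grip force is fixed at half the most. Time passes only in rows, so rows that do not move let the fingers close. It prints the time, the measured TCP pose, the force, the opening and the grip force at its end. Input that does not fit is refused with a message, and nothing moves.
- arm.get_state(): the state, without advancing time (a new reading comes with each control period).
- arm.grab_frame(name): name is "scene" or "top"; returns a dict with "image" (384x512x3 uint8, red, green, blue), "camera_matrix" (3x3 intrinsics, pixels), "dist" ([k1, k2, p1, p2, k3] as OpenCV has them; the pictures are not rectified), "R" (3x3) and "t" (3): a world point X has camera coordinates R X + t. Camera axes: x right, y down, z forward; pixel columns grow to the right and rows downward; lengths in m; the calibration is good to about 2 mm. A picture is of the moment at which its call begins. There is no depth.
- arm.sign_off(): hands the job in; it is judged then, once.
The state is a dict: "t": time; "q": joint angles; "qvel": joint speeds; "joint_efforts": joint torques, N m; "tcp_pos": TCP position; "orientation": TCP orientation; "force": force on the tool from outside, world axes, zero at the start; "wrist_torque": the same for the moment, N m; "opening": finger opening in m; "finger_force": force on a finger pad.
Only numpy, scipy, OpenCV 4.12 (cv2) and the standard library are available. Lean on these libraries where they do the work, as an engineer would, in place of code of your own. Each camera call takes 0.05 s, during which the arm holds its last target. There are 200 camera calls.

### The job

Fit the loose circuit board into the open case: set it component side up on the rails between the side walls, connector first, and slide it back under the red cover until the connector comes out through the rear panel and the board's edge is right up against the panel. Leave the board lying flat on the rails, and do not shove the case along the bench or knock the other things about.

Things in the scene. Friction and masses are not known exactly. Their poses are not given: they have to be found in the camera images.
- case: Black metal case, 200 (x) x 98 (y) x 50 high, 1.8 kg, loose on rubber feet (slides at about 10 N), left of the robot, open front end to the robot's right within 25 deg. Origin: centre of underside; z up; x from the open front end (-100, no end plate) to the rear panel (97 to 100). Walls 3 thick, tops z = 50, 92 clear between (y = -46 to 46). Open above from x = -100 to 20.
- home (a point): On the case, x = 17, y = 0, z = 14 in its frame: where the board's origin lies when fully home (axes along the case's). z = 14 is the flat top of the two aluminium rails, 12 wide, along the foot of each wall inside, the whole length of the case; the board's long edges lie on them.
- cover_edge (a point): Middle of the lower front edge of the case's red rear cover: x = 20, y = 0, z = 47 in the case's frame. The cover, 3 thick, bridges the walls from there to the rear panel (x = 100).
- cutout (a point): Centre of the connector's cutout in the rear panel, on its outer face: x = 100, y = 0, z = 24.5 in the case's frame; 50 wide (y), 19 high (z = 15 to 34).
- board: Green circuit board, 160 (x) x 84 (y) x 2 thick, about 250 g, lying component side up on the bench. Origin: centre of its underside; z up; x from the heatsink end (-80) to the connector edge (80). 4 of play to each side wall in the case. Tallest part to pass under the cover: transformer, top z = 26, at x = 7 to 41, y = -5 to 29. Home, it lies x = -63 to 97 in the case.
- heatsink (a point): Top centre of the board's finned aluminium heatsink, the part to hold: x = -55, y = 0, z = 30 in the board's frame. 16 (x) x 40 (y), z = 2 to 30, rigid, bears 40 N of grip across x; behind it the strip y = -12 to 12 is bare board for 53, in front the board ends 17 away. Home, it stands in the open part of the case, 50 in front of the cover's edge.
- plug (a point): Centre of the outer end of the connector's metal shell: x = 86, y = 0, z = 8 in the board's frame. Shell 39 wide, z = 4 to 12, sticks out 6 past the board's edge; behind it the body, 53 wide, top z = 14.5, ends at that edge. Home, it is at x = 103 in the case's frame, 3 outside the rear panel.
- closed_case: Bystander: a finished case of the same size, both red covers and the front plate fitted, 1.9 kg; origin centre of its underside.
- tape: Bystander: roll of masking tape lying flat, 110 across, 24 high; origin centre of its underside.
- spool: Bystander: spool of solder standing on end, 64 across, 46 high, 0.4 kg; origin centre of its underside.
- screwdriver: Bystander: screwdriver with a red handle lying on the bench, about 200 long; origin under its middle.

How it is judged:
At the end, for the whole second after the job is handed in: Board flat on the rails (within 3.5 mm of rail height, 0.04 rad of level) and in line with the case, connector through the rear panel: its end at least 98 mm along the case's x (fully home 103, so within 5 mm). Case upright; board and case at rest (x of plug in the frame of case between 0.098 and 0.106 m and y of board in the frame of case between -0.008 and 0.008 m and z of board in the frame of case between 0.01 and 0.0175 m and angle between the x axis of board and the x axis of case, either way round below 0.08 rad and angle between the z axis of board and the z axis of case, either way round below 0.04 rad and angle between case's own z axis and vertical below 0.04 rad and linear speed of each of board, case below 0.02 m/s); the robot touches nothing.
It fails at once if the case was shoved more than 40 mm from where it stood, or tipped (distance of case from where it was at the start of the episode above 0.04 m or angle between case's own z axis and vertical above 0.15 rad).
It fails at once if a bystander was moved more than 30 mm (distance of any of closed_case, tape, spool, screwdriver from where it was at the start of the episode above 0.03 m).
It also fails if it takes over 45 s, if anything falls off the work surface, if the arm or the gripper's body presses on something with over 40 N, if the wrist force passes 120 N, or if a joint passes its speed limit or range.

## Working session

There is one attempt and no reset: what is moved stays moved. The work goes in short steps, Python scripts to look and compute and a shell command to move; the robot and the scene stay as the last step left them, time stands still between calls to the robot, and variables do not carry over. Pictures are saved under pics/ and viewed, at most 10 in all, crops included, and the job is handed in when it is done.

```bash
ls; mkdir -p pics
python3 - <<'E'
from station import arm
import cv2
for n in("scene","top"):
    f=arm.grab_frame(n); cv2.imwrite(f"pics/{n}0.png",f["image"][:,:,::-1])
    print(n,f["camera_matrix"].tolist(),f["dist"],f["R"].round(4).tolist(),f["t"])
s=arm.get_state();print(s)
E
```

```text
pics
station.py
steer.py
scene [[365.574528237647, 0.0, 257.0529794323454], [0.0, 365.574528237647, 190.9078216564038], [0.0, 0.0, 1.0]] [-0.04622365  0.          0.          0.          0.        ] [[-0.6353, 0.7723, 0.0014], [0.4159, 0.3437, -0.8419], [-0.6507, -0.5343, -0.5396]] [ 0.43443337 -0.19128604  1.41157881]
top [[358.3905195216425, 0.0, 260.1893867004373], [0.0, 358.3905195216425, 189.486814360727], [0.0, 0.0, 1.0]] [-0.03135618  0.          0.          0.          0.        ] [[-0.0311, -0.9995, 0.0003], [-0.9795, 0.0304, -0.1991], [0.199, -0.0065, -0.98]] [-0.04363187  0.61041225  1.0883398 ]
{'t': 0.1, 'q': array([ 1.2169106 ,  0.47767915,  0.02236802,  1.5562982 , -0.01148939,
        1.10930654, -0.08309929]), 'qvel': array([-4.75522858e-04, -3.11925296e-03, -9.20988197e-04, -1.56219617e-03,
       -8.16432481e-05, -3.03479331e-04,  3.43405094e-04]), 'joint_efforts': array([ 4.12411551e-03, -5.84087133e+01,  1.53988447e+00, -2.73310125e+01,
       -5.42596809e-02,  1.30967001e-02,  3.75431500e-05]), 'tcp_pos': array([ 0.16408632, -0.6542178 ,  0.22182808]), 'orientation': array([-3.11638103e+00, -3.84926246e-01,  5.06299033e-04]), 'force': array([ 0.37404707,  0.1206203 , -0.01403697]), 'wrist_torque': array([0.01852404, 0.05142178, 0.07337342]), 'finger_force': 0.0, 'opening': 0.08777724453287902}
```

View pics/scene0.png

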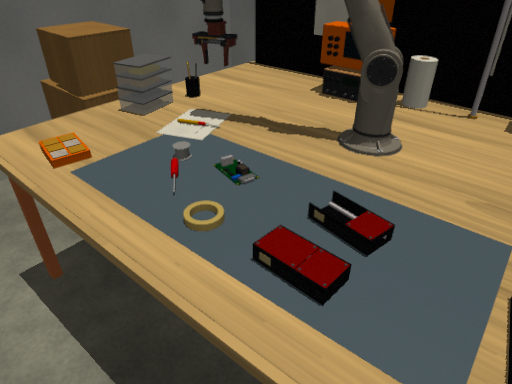

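View pics/top0.png

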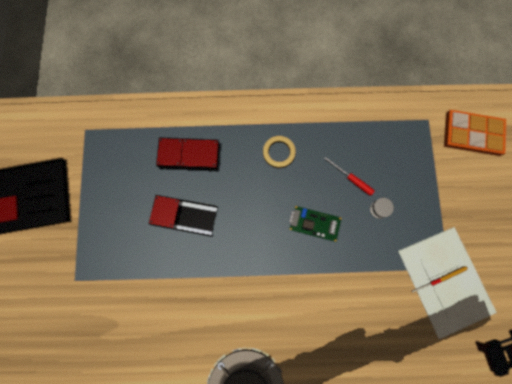

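The top view shows the open case at about (183,215), with its red cover to the left and its open end to the right. The board is at (315,223), the tape at (279,151), the screwdriver at (350,177), the spool at (382,208) and the closed case at (188,154). I'll zoom in on the case and the board.

Run:
```python
import cv2,numpy as np
t=cv2.imread("pics/top0.png");s=cv2.imread("pics/scene0.png")
r=lambda im,x,y,w,h,k:cv2.resize(im[y:y+h,x:x+w],(w*k,h*k),interpolation=cv2.INTER_CUBIC)
a=np.hstack([r(t,140,185,80,60,5),r(t,278,195,80,60,5)])
b=np.hstack([r(s,303,190,96,60,4)[:,:400],np.zeros((240,16,3),np.uint8),r(s,205,145,64,48,6)[:240]])
b=cv2.copyMakeBorder(b,0,0,0,800-b.shape[1],cv2.BORDER_CONSTANT) if b.shape[1]<800 else b[:,:800]
cv2.imwrite("pics/zoom0.png",np.vstack([a,b]))
```

```text
(no output)
```

View pics/zoom0.png

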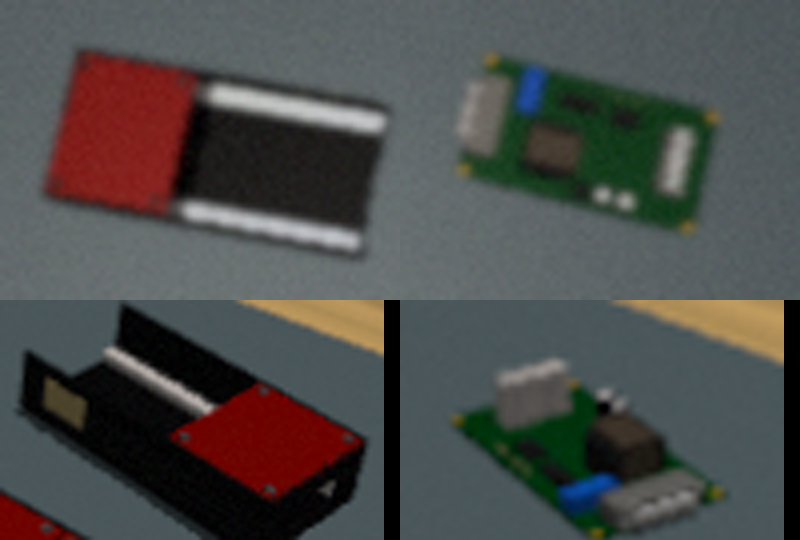

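The zoom shows the board's connector at its left end in the top view (near px 278+16, 195+23), the same way the case's rear faces. The heatsink is at about (413,227). The gold corner pads, rails, red cover and heatsink can all be segmented. The board and case are nearly parallel.

```bash
cat > h.py <<'E'
import cv2,numpy as np
from station import arm
def und(f,p):
    return cv2.undistortPoints(np.array(p,float).reshape(-1,1,2),f["camera_matrix"],f["dist"])[:,0]
def ray(f,p):
    d=np.c_[und(f,p),np.ones(len(np.atleast_2d(p)))]@f["R"]   # R^T d
    return -f["R"].T@f["t"],d
def plane(f,p,z):
    c,d=ray(f,p); return c+d*((z-c[2])/d[:,2])[:,None]
def tri(f,p,g,q):
    P=[np.c_[k["R"],k["t"]] for k in(f,g)]
    X=cv2.triangulatePoints(P[0],P[1],und(f,p).T,und(g,q).T); return (X[:3]/X[3]).T
def blobs(m,win,amin):
    x,y,w,h=win; k=np.zeros_like(m,np.uint8); k[y:y+h,x:x+w]=m[y:y+h,x:x+w]
    n,l,s,c=cv2.connectedComponentsWithStats(k); return [(s[i,4],c[i],np.uint8(l==i)) for i in range(1,n) if s[i,4]>=amin]
def rgb(f): return [f["image"][:,:,i].astype(int) for i in range(3)]
E
python3 - <<'E'
from h import *
T=arm.grab_frame("top");S=arm.grab_frame("scene")
def show(n,f,m,win,a,z=None):
    for A,c,l in blobs(m,win,a):
        print(n,A,c.round(1),None if z is None else plane(f,[c],z)[0].round(4))
W={'T':((278,195,80,60),(140,185,85,60)),'S':((205,145,64,48),(303,190,96,64))}
for n,f in(('T',T),('S',S)):
    r,g,b=rgb(f);wb,wc=W[n]
    show(n+' gold',f,(r-b>45)&(g-b>20),wb,2,.002)
    show(n+' green',f,(g-r>25)&(g-b>15),wb,30,.002)
    show(n+' grey',f,(abs(r-b)<30)&(r>115),wb,6,.03)
    show(n+' rail',f,(abs(r-b)<40)&(r>140),wc,15,.014)
    for A,c,l in blobs((r>70)&(r>2.2*g),wc,100):
        k=max(cv2.findContours(l,0,1)[0],key=cv2.contourArea); q=cv2.approxPolyDP(cv2.convexHull(k),5,True)[:,0]
        print(n,'red',A,c.round(1),q.tolist(),plane(f,q,.05).round(4)[:,:2].tolist(),plane(f,[c],.05).round(4))
    if n=='T':
        for A,c,l in blobs((abs(r-b)<40)&(r>140),wc,15):
            p=plane(f,np.argwhere(l)[:,::-1],.014)[:,:2].astype(np.float32);v=cv2.fitLine(p,2,0,.01,.01).ravel();print('rail dir',np.arctan2(v[1],v[0]),v)
E
```

```text
T gold 2 [296.  206.5] [ 0.559  -0.1809  0.002 ]
T gold 2 [339.5 218. ] [ 0.5158 -0.3239  0.002 ]
T green 537 [318.5 224.5] [ 0.4964 -0.2526  0.002 ]
T grey 37 [291.5 217. ] [ 0.5208 -0.1615  0.03  ]
T grey 38 [332.8 226.5] [ 0.4856 -0.2939  0.03  ]
T grey 6 [318.  233.5] [ 0.4647 -0.2444  0.03  ]
T rail 114 [198.9 206.2] [0.5681 0.1419 0.014 ]
T rail 95 [193.9 229.7] [0.491 0.158 0.014]
T red 685 [163.9 211.3] [[156, 196], [178, 200], [171, 227], [150, 223]] [[0.6, 0.2751], [0.5847, 0.2035], [0.4982, 0.2246], [0.513, 0.2921]] [[0.5492 0.2484 0.05  ]]
rail dir 1.3600937 [0.20914702 0.97788423 0.5681029  0.14193892]
rail dir 1.3577343 [0.21145365 0.977388   0.49096933 0.15802248]
S gold 145 [259.1 147.9] [ 0.3196 -0.2898  0.002 ]
S gold 3 [257.3 176.7] [ 0.4866 -0.1611  0.002 ]
S gold 4 [237.5 183.5] [ 0.5587 -0.1822  0.002 ]
S green 164 [228.  168.3] [ 0.5065 -0.2722  0.002 ]
S grey 22 [226.5 156.6] [ 0.4862 -0.2965  0.03  ]
S grey 8 [250.2 178. ] [ 0.5435 -0.1425  0.03  ]
S rail 59 [342.6 209.5] [0.4906 0.1467 0.014 ]
S red 692 [369.  224.5] [[346, 223], [368, 211], [392, 225], [368, 238]] [[0.5844, 0.2015], [0.5026, 0.2216], [0.5197, 0.2931], [0.6032, 0.2687]] [[0.5541 0.2482 0.05  ]]
S red 203 [311.4 248.3] [[303, 239], [329, 253], [303, 253]] [[0.7025, 0.1531], [0.7059, 0.224], [0.7424, 0.1795]] [[0.7174 0.1854 0.05  ]]
```

```bash
cat >> h.py <<'E'
from scipy.spatial.transform import Rotation as Ro
def tool(s=None):
    s=s or arm.get_state(); return s["tcp_pos"],Ro.from_rotvec(s["orientation"]).as_matrix()
E
python3 - <<'E'
from h import *
T=arm.grab_frame("top");S=arm.grab_frame("scene")
print('cams',ray(T,[[0,0]])[0].round(3),ray(S,[[0,0]])[0].round(3))
print('cover corners',tri(T,[[156,196],[178,200],[171,227],[150,223]],S,[[368,238],[346,223],[368,211],[392,225]]).round(4).tolist())
print('gold',tri(T,[[296,206.5]],S,[[237.5,183.5]]).round(4)); print('heatsink',tri(T,[[332.8,226.5]],S,[[226.5,156.6]]).round(4))
r,g,b=rgb(T)
# yaw and extents of board from non-mat pixels close to it
m=((g-r>25)&(g-b>15))|((r-b>30)&(g-b>5))
x,y,w,h=278,195,80,60; k=np.zeros(m.shape,np.uint8);k[y:y+h,x:x+w]=m[y:y+h,x:x+w]
p=plane(T,np.argwhere(k)[:,::-1],.002)[:,:2].astype(np.float32)
print('board rect',cv2.minAreaRect(p))
for A,c,l in blobs((abs(r-b)<30)&(r>115),(278,195,80,60),20):
    q=plane(T,np.argwhere(l)[:,::-1],.03)[:,:2].astype(np.float32); print(cv2.minAreaRect(q))
k=cv2.inRange(T["image"][205:228,285:300],(0,0,0),(255,255,255))
t,R=tool();print('tool y',R[:,1],'yaw y',np.arctan2(R[1,1],R[0,1]),'x',R[:,0])
E
```

```text
cams [ 0.38  -0.055  1.188] [1.274 0.484 0.6  ]
cover corners [[0.6014, 0.2717, 0.0505], [0.5849, 0.2026, 0.0508], [0.4993, 0.2228, 0.0487], [0.5137, 0.2924, 0.0461]]
gold [[ 0.5592 -0.1812  0.0025]]
heatsink [[ 0.4865 -0.2947  0.0304]]
board rect ((0.5012418627738953, -0.2423037588596344), (0.1578199565410614, 0.08175971359014511), 73.45417022705078)
((0.52138352394104, -0.16136938333511353), (0.010212261229753494, 0.0350361131131649), 73.28404998779297)
((0.48543810844421387, -0.2939254641532898), (0.009360188618302345, 0.037264034152030945), 72.01187133789062)
tool y [ 2.43326340e-01 -9.69944328e-01 -5.40988520e-04] yaw y -1.3250024930818194 x [ 9.69944460e-01  2.43326408e-01 -6.12587495e-05]
```

```bash
python3 steer.py '[[[0.06, 0.0333, -0.0225, 0, 0], [0.06, 0.0333, -0.0225, 0, 0], [0.06, 0.0333, -0.0225, 0, 0], [0.06, 0.0333, -0.0225, 0, 0], [0.06, 0.0333, -0.0225, 0, 0], [0.06, 0.0333, -0.0225, 0, 0], [0.06, 0.0333, -0.0225, 0, 0], [0.06, 0.0333, -0.0225, 0, 0], [0.06, 0.0333, -0.0225, 0, 0], [0.06, 0.0333, -0.0225, 0, 0], [0.06, 0.0333, -0.0225, 0, 0], [0.06, 0.0333, -0.0225, 0, 0]]]'
python3 steer.py '[[[0.06, 0, 0, 0, 0.107], [0.06, 0, 0, 0, 0.107], [0.06, 0, 0, 0, 0.107], [0.06, 0, 0, 0, 0.107], [0.06, 0, 0, 0, 0.107], [0.06, 0, 0, 0.03, 0], [0.06, 0, 0, 0.03, 0], [0.06, 0, 0, 0.03, 0], [0.06, 0, 0, 0, 0]]]'
cat > err.py <<'E'
import sys; from h import *
x,y,z,yaw=map(float,sys.argv[1:5]); s=arm.get_state(); t,R=tool(s)
e=R.T@(np.array([x,y,z])-t); a=np.arctan2(R[1,1],R[0,1])-yaw
print('t',s['t'],'tool delta',e.round(4),'turn',round((a+np.pi/2)%np.pi-np.pi/2,4),'F',s['force'].round(1),'tilt',R[2].round(3),'q7',s['q'][6].round(2))
E
python3 err.py .4855 -.2950 .008 1.282
```

```text
t: 1.3
tcp_pos: [0.4871, -0.294, 0.2229]
orientation: [3.118, 0.385, 0.001]
force: [1.4, -0.6, 0.0]
opening: 0.0601
finger_force: 0.0
t: 2.05
tcp_pos: [0.4826, -0.2938, 0.1276]
orientation: [-3.106, 0.452, 0.014]
force: [-1.3, 0.4, -0.0]
opening: 0.06
finger_force: 0.0
t 2.05 tool delta [0.0042 0.0006 0.1195] turn -0.0001 F [-1.3  0.4 -0. ] tilt [-0.009 -0.002 -1.   ] q7 -1.46
```

```bash
python3 steer.py '[[[0.06, 0.001, 0, 0.025, 0], [0.06, 0, 0, 0.025, 0], [0.06, 0, 0, 0.02, 0], [0.06, 0, 0, 0.02, 0], [0.06, 0, 0, 0.012, 0], [0.06, 0, 0, 0, 0], [0.06, 0, 0, 0, 0]]]'; python3 err.py .4855 -.2950 .008 1.282
```

```text
t: 2.63
tcp_pos: [0.4875, -0.2961, 0.0314]
orientation: [3.109, -0.453, 0.0]
force: [0.1, -0.0, 0.3]
opening: 0.0601
finger_force: 0.0
t 2.6333 tool delta [-0.0023 -0.0005  0.0234] turn -0.0005 F [ 0.1 -0.   0.3] tilt [ 0.  0. -1.] q7 -1.48
```

```bash
python3 steer.py '[[[0.06, -0.0023, 0, 0.012, 0], [0.06, 0, 0, 0.0114, 0], [0.06, 0, 0, 0, 0], [0.06, 0, 0, 0, 0], [0, 0, 0, 0, 0], [0, 0, 0, 0, 0], [0, 0, 0, 0, 0], [0, 0, 0, 0, 0], [0, 0, 0, 0, 0], [0, 0, 0, 0, 0]]]'; python3 err.py .4855 -.2950 .008 1.282
```

```text
t: 3.47
tcp_pos: [0.485, -0.2953, 0.0074]
orientation: [3.109, -0.453, 0.0]
force: [-0.2, -0.4, -0.6]
opening: 0.0235
finger_force: 0.0
t 3.4667 tool delta [ 0.0004 -0.0004 -0.0006] turn -0.0004 F [-0.2 -0.4 -0.6] tilt [ 0.  0. -1.] q7 -1.48
```

```bash
python3 steer.py '[[[0, 0, 0, 0, 0], [0, 0, 0, 0, 0], [0, 0, 0, 0, 0], [0, 0, 0, 0, 0]]]';  python3 steer.py '[[[0, 0, 0, -0.01, 0], [0, 0, 0, -0.015, 0], [0, 0, 0, -0.02, 0], [0, 0, 0, -0.02, 0], [0, 0, 0, -0.02, 0], [0, 0, 0, -0.015, 0], [0, 0, 0, 0, 0], [0, 0, 0, 0, 0], [0, 0, 0, 0, 0]]]'
python3 - <<'E'
from h import *
s=arm.grab_frame("scene")["image"]
cv2.imwrite("pics/lift.png",cv2.resize(s[80:272,160:416],None,fx=3,fy=3)[:,:,::-1])
E
python3 err.py .4855 -.2950 .108 1.282
```

```text
t: 3.8
tcp_pos: [0.485, -0.2952, 0.0073]
orientation: [3.109, -0.453, 0.0]
force: [-0.8, 0.1, 1.8]
opening: 0.0155
finger_force: 30.0
t: 4.55
tcp_pos: [0.4841, -0.2949, 0.1064]
orientation: [-3.108, 0.452, 0.002]
force: [-0.2, 0.5, -3.3]
opening: 0.0161
finger_force: 30.0
t 4.6 tool delta [ 0.0016 -0.0002 -0.002 ] turn -0.0003 F [ 0.9  0.6 -3. ] tilt [-0.002 -0.    -1.   ] q7 -1.47
```

View pics/lift.png

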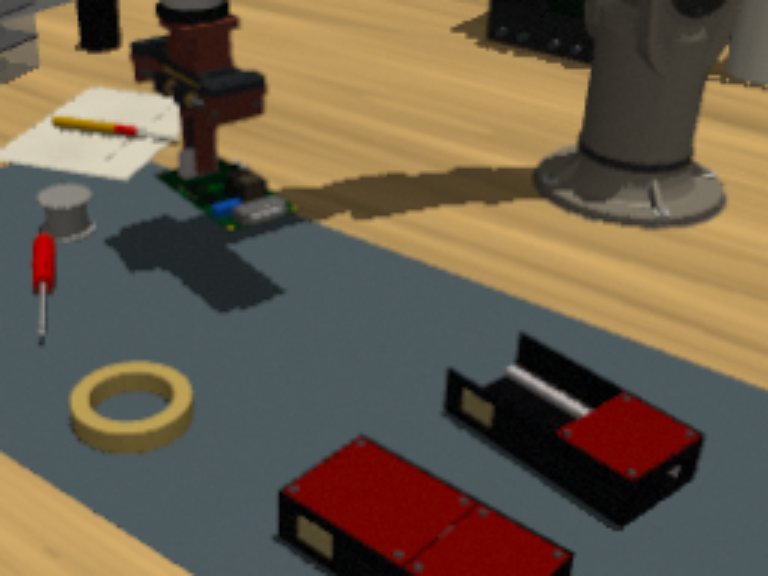

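The board is held level in the grip at about crop px (225,195), and nothing else has moved. Next I'll carry it over the open case.

```bash
python3 err.py .5108 .0650 .108 1.359
```

```text
t 4.6 tool delta [-0.0768 -0.3525 -0.0017] turn -0.0773 F [ 0.9  0.6 -3. ] tilt [-0.002 -0.    -1.   ] q7 -1.47
```

```bash
python3 steer.py '[[[0, -0.003, -0.015, 0, 0], [0, -0.007, -0.03, 0, 0], [0, -0.007, -0.03, 0, 0], [0, -0.007, -0.035, 0, 0], [0, -0.007, -0.035, 0, 0], [0, -0.007, -0.035, 0, 0], [0, -0.007, -0.035, 0, 0], [0, -0.007, -0.035, 0, 0], [0, -0.007, -0.035, 0, 0], [0, -0.007, -0.03, 0, 0], [0, -0.006, -0.02, 0, 0], [0, -0.004, -0.0175, 0, 0]]]'; python3 steer.py '[[[0, 0, 0, 0, -0.04], [0, 0, 0, 0, -0.037], [0, 0, 0, 0, 0], [0, 0, 0, 0, 0], [0, 0, 0, 0, 0]]]'; python3 err.py .5108 .0650 .108 1.359
python3 - <<'E'
from h import *
T=arm.grab_frame("top");S=arm.grab_frame("scene")
a=cv2.resize(T["image"][180:250,140:268],None,fx=6,fy=6)[:,:780]; a=a[:300] if 0 else a
b=cv2.resize(S["image"][150:250,270:400],None,fx=4,fy=4)
cv2.imwrite("pics/over_t.png",a[:,:,::-1]);cv2.imwrite("pics/over_s.png",b[:,:,::-1])
E
```

```text
t: 5.6
tcp_pos: [0.5112, 0.0668, 0.106]
orientation: [3.109, -0.448, -0.004]
force: [0.4, 0.4, -2.4]
opening: 0.0157
finger_force: 30.0
t: 6.02
tcp_pos: [0.5121, 0.0639, 0.1066]
orientation: [3.123, -0.335, -0.002]
force: [1.0, 0.1, -3.3]
opening: 0.0158
finger_force: 30.0
t 6.0167 tool delta [-0.0015 -0.0008 -0.0014] turn -0.0021 F [ 1.   0.1 -3.3] tilt [-0.001  0.001 -1.   ] q7 -2.13
```

View pics/over_t.png

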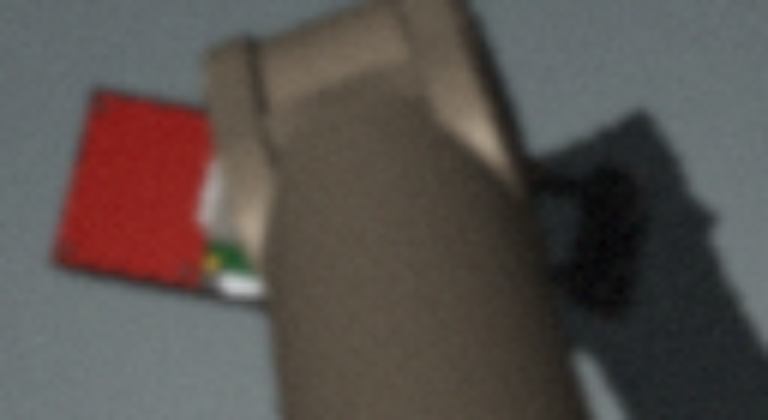

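The top view is mostly hidden by the arm. A gold pad shows at full-frame px (174.7,223.8), and the connector is just short of the cover. I'll measure the pads in both views.

```bash
cat > pads.py <<'E'
import sys; from h import *
zb=float(sys.argv[1]); T=arm.grab_frame("top");S=arm.grab_frame("scene")
O=np.array([.5375,.1892]);d=np.array([np.cos(1.359),np.sin(1.359)]);n=np.array([-d[1],d[0]])
for nm,f,w in(('T',T,(145,190,80,60)),('S',S,(270,150,130,100))):
    r,g,b=rgb(f)
    for A,c,l in blobs((r-b>45)&(g-b>20)&(r-g<80),w,2):
        if A<30:
            p=plane(f,[c],zb+.002)[0,:2]-O; print(nm,'gold',A,c.round(1),'case xy mm',(p@d*1e3).round(1),(p@n*1e3).round(1))
    for A,c,l in blobs((r>70)&(r>2.2*g),w,300):
        p=plane(f,[c],.05)[0,:2]-O; print(nm,'red',A,c.round(1),'case xy',(p@d*1e3).round(1),(p@n*1e3).round(1))
E
python3 pads.py .0995
```

```text
T gold 10 [174.3 222.9] case xy mm 5.8 34.4
T red 610 [162.6 211.6] case xy 64.2 2.7
S gold 3 [301. 151.] case xy mm -259.2 71.4
S gold 2 [305.  150.5] case xy mm -254.1 83.5
S gold 2 [320.5 150.5] case xy mm -224.7 121.0
S gold 6 [343.  202.5] case xy mm 3.8 -43.4
S red 704 [369.  224.5] case xy 61.3 -3.7
S red 737 [288.5 240.6] case xy -17.3 -199.2
```

View pics/over_s.png

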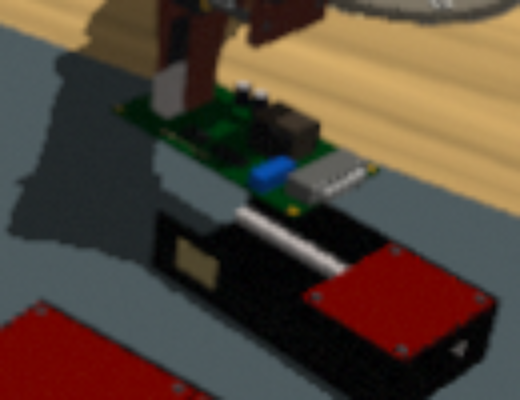

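The scene view shows the board level above the open part, its connector facing the cover, sitting slightly to -y. I'll nudge it about 2.5 mm sideways and 4 mm back, then lower it in stages.

```bash
python3 steer.py '[[[0, -0.0025, 0.004, 0.01, -0.002], [0, 0, 0, 0.015, 0], [0, 0, 0, 0.015, 0], [0, 0, 0, 0.012, 0], [0, 0, 0, 0, 0], [0, 0, 0, 0, 0]]]'; python3 err.py .5108 .0650 .0224 1.359; python3 pads.py .0475
```

```text
t: 6.72
tcp_pos: [0.5084, 0.0605, 0.0545]
orientation: [3.124, -0.33, -0.003]
force: [-0.2, 0.2, -2.2]
opening: 0.0159
finger_force: 30.0
t 6.7167 tool delta [ 0.0014 -0.0049  0.0321] turn 0.0014 F [-0.2  0.2 -2.2] tilt [-0.002  0.001 -1.   ] q7 -2.15
T gold 2 [180.  226.5] case xy mm -1.4 39.1
T red 689 [164.  211.5] case xy 59.7 1.4
S gold 6 [306.5 154. ] case xy mm -305.1 146.3
S gold 3 [320.3 164.7] case xy mm -225.5 128.0
S gold 5 [329.4 168.2] case xy mm -192.2 133.4
S gold 25 [326.2 174.1] case xy mm -173.2 98.3
S gold 4 [359.  207.2] case xy mm -1.3 36.7
S gold 6 [340.  218.5] case xy mm 0.0 -40.2
S red 706 [369.  224.5] case xy 61.2 -3.8
S red 737 [288.5 240.6] case xy -17.3 -199.2
```

```bash
python3 steer.py '[[[0, 0.0005, 0, 0.01, 0], [0, 0, 0, 0.01, 0], [0, 0, 0, 0.008, 0], [0, 0, 0, 0.003, 0], [0, 0, 0, 0, 0], [0, 0, 0, 0, 0]]]'; python3 err.py .5108 .0650 .0214 1.359; python3 steer.py '[[[0, 0, 0, 0.001, 0], [0, 0, 0, 0.001, 0], [0, 0, 0, 0, 0]]]'; python3 err.py .5108 .0650 .0214 1.359;  python3 pads.py .0145
```

```text
t: 7.32
tcp_pos: [0.5096, 0.0608, 0.0239]
orientation: [3.124, -0.329, -0.001]
force: [-0.3, -0.1, -3.1]
opening: 0.0156
finger_force: 30.0
t 7.3167 tool delta [ 0.0003 -0.0044  0.0025] turn 0.0017 F [-0.3 -0.1 -3.1] tilt [-0.001  0.    -1.   ] q7 -2.16
t: 7.57
tcp_pos: [0.51, 0.0608, 0.0224]
orientation: [-3.124, 0.33, -0.001]
force: [0.5, 0.1, -3.0]
opening: 0.0158
finger_force: 30.0
t 7.5667 tool delta [-0.     -0.0043  0.001 ] turn 0.0015 F [ 0.5  0.1 -3. ] tilt [ 0. -0. -1.] q7 -2.16
T red 691 [164.  211.4] case xy 59.8 1.2
S gold 5 [305.  164.8] case xy mm -296.6 134.1
S gold 2 [318.5 176. ] case xy mm -217.3 115.4
S red 706 [369.  224.5] case xy 61.1 -3.7
S red 737 [288.5 240.6] case xy -17.3 -199.2
```

```bash
python3 steer.py '[[[0, 0, -0.006, 0, 0], [0, 0, -0.01, 0, 0], [0, 0, -0.01, 0, 0], [0, 0, -0.01, 0, 0], [0, 0, -0.004, 0, 0], [0, 0, 0, 0, 0]]]'; python3 err.py .5295 .1520 .0214 1.359; python3 steer.py '[[[0, 0, -0.006, 0, 0], [0, 0, -0.01, 0, 0], [0, 0, -0.01, 0, 0], [0, 0, -0.006, 0, 0], [0, 0, -0.003, 0, 0], [0, 0, 0, 0, 0]]]'; python3 err.py .5295 .1520 .0214 1.359; python3 pads.py .0145|grep red
```

```text
t: 8.17
tcp_pos: [0.5185, 0.1023, 0.0223]
orientation: [-3.124, 0.325, -0.001]
force: [-0.5, -0.2, -2.6]
opening: 0.0161
finger_force: 30.0
t 8.1667 tool delta [ 0.0005 -0.0509  0.001 ] turn 0.0045 F [-0.5 -0.2 -2.6] tilt [ 0.    -0.001 -1.   ] q7 -2.23
t: 8.67
tcp_pos: [0.5256, 0.1354, 0.0223]
orientation: [-3.124, 0.327, -0.0]
force: [0.2, 0.8, -3.0]
opening: 0.0157
finger_force: 30.0
t 8.6667 tool delta [ 0.0004 -0.017   0.0009] turn 0.0031 F [ 0.2  0.8 -3. ] tilt [ 0.    -0.001 -1.   ] q7 -2.29
S red 701 [368.9 224.5] case xy 61.1 -3.8
S red 738 [288.4 240.6] case xy -17.4 -199.2
```

```bash
python3 steer.py '[[[0, 0, -0.004, 0, 0.003], [0, 0, -0.004, 0, 0], [0, 0, -0.003, 0, 0], [0, 0, -0.002, 0, 0], [0, 0, 0, 0, 0]]]'; python3 err.py .5295 .1520 .0214 1.359; python3 steer.py '[[[0, 0, -0.001, 0, 0], [0, 0, -0.001, 0, 0], [0, 0, 0, 0, 0]]]'; python3 err.py .5295 .1520 .0214 1.359
```

```text
t: 9.18
tcp_pos: [0.5283, 0.1476, 0.0223]
orientation: [-3.123, 0.333, -0.0]
force: [0.2, -0.5, -1.7]
opening: 0.0155
finger_force: 30.0
t 9.1833 tool delta [ 0.0002 -0.0045  0.0009] turn -0.0006 F [ 0.2 -0.5 -1.7] tilt [ 0. -0. -1.] q7 -2.31
t: 9.43
tcp_pos: [0.5286, 0.149, 0.0223]
orientation: [-3.124, 0.334, -0.0]
force: [0.1, 0.2, -3.1]
opening: 0.0158
finger_force: 30.0
t 9.4333 tool delta [ 0.0002 -0.0032  0.0009] turn -0.0013 F [ 0.1  0.2 -3.1] tilt [ 0. -0. -1.] q7 -2.31
```

```bash
for i in 1; do :; done; python3 steer.py '[[[0, 0, -0.001, 0, 0], [0, 0, -0.001, 0, 0], [0, 0, 0, 0, 0]]]' | grep -E 'tcp|^force'; python3 steer.py '[[[0, 0, -0.001, 0, 0], [0, 0, 0, 0, 0]]]'| grep -E 'tcp|^force'; python3 steer.py '[[[0, 0, -0.001, 0, 0], [0, 0, 0, 0, 0]]]'| grep -E 'tcp|^force'; python3 err.py .5295 .1520 .0214 1.359
```

```text
tcp_pos: [0.5291, 0.151, 0.0223]
force: [-0.6, 0.2, -3.2]
tcp_pos: [0.5293, 0.152, 0.0223]
force: [-1.0, -0.2, -3.3]
tcp_pos: [0.5295, 0.1529, 0.0223]
force: [-0.3, -0.7, -2.9]
t 10.0167 tool delta [0.0002 0.0009 0.0009] turn -0.0013 F [-0.3 -0.7 -2.9] tilt [ 0. -0. -1.] q7 -2.32
```

Still no contact, so I'll check the connector from the scene camera and creep on.

```bash
for k in 1; do python3 steer.py '[[[0, 0, -0.001, 0, 0], [0, 0, 0, 0, 0]]]'| grep -E 'tcp|^force'; done; python3 steer.py '[[[0, 0, -0.001, 0, 0], [0, 0, 0, 0, 0]]]'| grep -E 'tcp|^force'
python3 - <<'E'
from h import *
S=arm.grab_frame("scene"); b=cv2.resize(S["image"][180:255,300:400],None,fx=7,fy=7,interpolation=cv2.INTER_CUBIC)
cv2.imwrite("pics/in_s.png",b[:,:,::-1])
E
```

```text
tcp_pos: [0.5296, 0.1535, 0.0222]
force: [0.2, -1.2, -3.7]
tcp_pos: [0.5296, 0.1535, 0.0221]
force: [-1.0, -4.0, -2.6]
```

View pics/in_s.png

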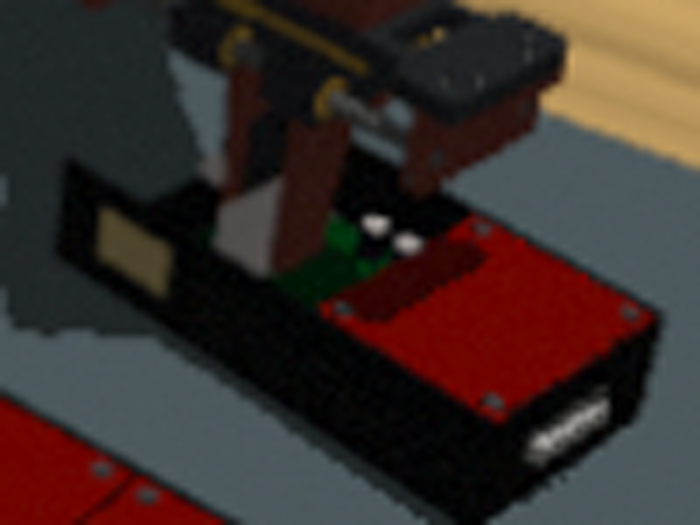

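The connector now shows through the rear cutout at about (570,430) in the crop. The 4 N stop comes within 2 mm of where I predicted home. I'll lower the board onto the rails and release.

```bash
python3 steer.py '[[[0, 0, 0.001, 0.0005, 0], [0, 0, 0, 0.0005, 0], [0, 0, 0, 0, 0]]]'| grep -E 'tcp|^force'; python3 steer.py '[[[0, 0, 0, 0.0005, 0], [0, 0, 0, 0.0005, 0], [0, 0, 0, 0, 0]]]'| grep -E 'tcp|^force'
```

```text
tcp_pos: [0.5297, 0.1535, 0.0213]
force: [-1.8, -4.0, -0.0]
tcp_pos: [0.5297, 0.1535, 0.0213]
force: [-4.8, -4.6, 10.9]
```

```bash
python3 steer.py '[[[0, 0, 0, -0.0008, 0], [0, 0, 0, 0, 0], [0.03, 0, 0, 0, 0], [0.03, 0, 0, 0, 0], [0.03, 0, 0, 0, 0], [0.03, 0, 0, 0, 0], [0.03, 0, 0, 0, 0]]]'; python3 steer.py '[[[0.03, 0, 0, -0.01, 0], [0.03, 0, 0, -0.02, 0], [0.03, 0, 0, -0.03, 0], [0.03, 0, 0, -0.04, 0], [0.03, 0, 0, -0.04, 0], [0.03, 0, 0, -0.02, 0], [0.03, 0.03, 0.03, 0, 0], [0.03, 0, 0.04, 0, 0], [0.03, 0, 0.04, 0, 0], [0.03, 0, 0.04, 0, 0], [0.03, 0, 0.04, 0, 0], [0.03, 0, 0.04, 0, 0]]]'; python3 steer.py '[[[0.03, 0, 0.04, 0, 0], [0.03, 0, 0.04, 0, 0], [0.03, 0, 0.04, 0, 0], [0.03, 0, 0.04, 0, 0], [0.03, 0, 0, 0, 0], [0.03, 0, 0, 0, 0]]]'
python3 pads.py .014
python3 - <<'E'
from h import *
T=arm.grab_frame("top");S=arm.grab_frame("scene")
a=cv2.resize(T["image"][185:245,140:225],(510,360));b=cv2.resize(S["image"][185:253,303:399],(510,361))[:240*3//2]
cv2.imwrite("pics/fin.png",cv2.resize(np.hstack([a,b]),(800,282))[:,:,::-1])
E
```

```text
t: 11.48
tcp_pos: [0.5299, 0.1543, 0.0211]
orientation: [-3.123, 0.334, -0.001]
force: [-1.1, -0.6, 0.3]
opening: 0.0303
finger_force: 0.0
t: 12.48
tcp_pos: [0.5093, -0.0785, 0.182]
orientation: [-3.124, 0.334, -0.002]
force: [0.9, 0.3, 0.1]
opening: 0.0296
finger_force: 0.0
t: 12.98
tcp_pos: [0.4751, -0.2358, 0.1817]
orientation: [3.122, -0.343, 0.001]
force: [0.3, 0.3, 0.8]
opening: 0.0298
finger_force: 0.0
T gold 3 [203.7 207.7] case xy mm -56.8 -37.8
T gold 2 [198.5 230. ] case xy mm -55.6 37.4
T red 700 [164.  211.5] case xy 59.9 1.3
S red 707 [369.  224.6] case xy 61.4 -3.8
S red 736 [288.4 240.6] case xy -17.4 -199.3
```

View pics/fin.png

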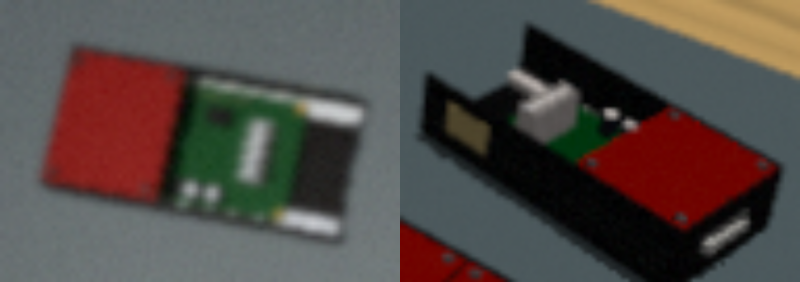

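The board lies flat and centred on the rails, its connector shows through the rear panel, and the case hasn't moved. I'll hand it in.

```bash
python3 -c "
from station import arm; print(arm.sign_off())"
```

```text
the job is handed in; nothing more can be done
None
```

I slid the board fully into the case and handed the job in at about 13 s: in the final pictures it lies flat on the rails with the connector through the rear panel and the case unmoved, though sign-off returned no verdict.

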